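# Find the rattling valve housing

### The job

Lift the hand lantern off the round stand by its handle and set it upright on the bench beside the stand. Then pick up and shake each of the three sealed housings without tipping it over, one at a time from the robot's left to its right, to find the one with a loose ball rattling inside, setting each silent one back down upright about where it stood; leave the collar, wrench and spray can alone. Finish holding the rattling one in the gripper, upright and still, about a hand's breadth (10 cm) above the middle of the empty stand; do not put it down or let go.

Things in the scene. Friction and masses are not known exactly. Their poses are not given: they have to be found in the camera images.
- stand_top (a point): fixed round steel stand (pedestal) 124 mm across and 60 mm high; the point is the centre of its flat top
- lamp_handle (a point): black battery hand lantern on the stand, about 0.5 kg: body 100 mm (its x) by 72 mm, 68 mm high, lens on its -x side; over the top a straight bar handle 112 mm long (its x), 20 mm wide, 18 mm thick, 44 mm clear under it. The point is the middle of the bar, 121 mm above the lantern's underside; x along the bar, z up
- housing_left_centre (a point): sealed aluminium valve housing, standing on a black 3 mm rubber mat at the robot's left (+y): block 100 mm long (its x), 62 mm wide (its y), 81 mm tall, with a steel plug 32 mm across on top, 92 mm over all; 0.38 to 0.55 kg with contents, weight does not tell them apart. The point is its centre, 46 mm above its underside; z up
- housing_middle_centre (a point): like housing_left, in the middle. In one of the three, unknown which, a loose 36 mm steel ball of 190 g has 56 mm to run along the housing's x. Moved briskly along x while held level and then stopped, it knocks against the leading end and stays there, so the wrist's moment at rest differs by 0.1 N m between a stop after +x and one after -x
- housing_right_centre (a point): like housing_left, at the robot's right (-y). The two that do not rattle hold a snug 190 g block with about 1 mm of play, so their moment at rest differs by under 0.03 N m. The long axes of all three are parallel. (A tilted housing shows a moment from its own weight too: compare when level.)
- collar: bystander: blue ring 84 mm across, 16 mm high, lying on the bench at the robot's left; origin at its underside's centre
- wrench: bystander: steel wrench 180 mm long lying on the bench at the robot's right; origin at its middle, x along it
- spray: bystander: spray can 60 mm across, 170 mm tall, standing at the far left; origin at its underside's centre
There are look-alikes about, which are no part of the job. What is shaped like the part that bears housing_left_centre but purple is not meant.

How it is judged:
By the outcome, as a careful person would: the job done as asked, in the order asked, and still so for the second after the job is handed in, while the arm keeps its last pose, push and grip.
It also fails if it takes over 72 s, if anything falls off the work surface, if the arm or the gripper's body presses on something with over 40 N, if the wrist force passes 120 N, or if a joint passes its speed limit or range.

### The arm

A 6-joint arm with a two-finger parallel gripper is mounted at the origin on the work surface. World frame = base frame: x ahead of the robot, y to its left, z up, the work surface at z = 0. Lengths are in m, angles in rad, forces in N, time in s.
With the tool pointing down it reaches from about 0.3 to 0.775 m from the base axis. Payload 14.6 kg.
Tool frame: the origin (TCP) lies at the very end of the fingers, on their centre line; the grasp point (between the pads) lies 19 mm behind it; y points along the fingers, z is the direction in which the jaws open and shut, and the axes are right-handed (so a half turn about y gives the same grasp; the last joint's range is limited). The gripper opens to 94 mm and grips with 3 to 60 N. Pads are 16 mm wide; open, the fingers measure 119 mm over their backs; the gripper's body (75 mm by 177 mm) begins 78 mm behind the grasp point.
Start: joints at [-1.179, 0.3, 1.521, -0, 1.321, -0.067], TCP at [0.244, -0.493, 0.205] pointing down, gripper open.
Joint ranges: [-3.03, 3.03], [-0.79, 2.21], [0.23, 2.52], [-1.04, 4.18], [0, 3.07], [-2.55, 2.55]. Speed limits (rad/s): [2.22, 2.22, 2.57, 3.14, 3.14, 3.14].

### API

Orientations are given as [roll, pitch, yaw] about the fixed x, y, z axes, in that order (R = Rz(yaw) Ry(pitch) Rx(roll)).
In Python, from station import get_obs, camera, hand_in, masks_of gives the robot as it stands.
- The arm moves only by the shell command python3 -m jog 'ROWS' [FORCE]. ROWS is text: rows parted by semicolons, each of 7 numbers parted by spaces: the shift along the world's x, y, z in mm, then the turn, a rotation vector about the world's x, y, z in degrees, then the closure, from 0 (fully open) to 1 (shut). A call has 1 to 10 rows; each row is the pose to reach, as a shift and turn from the pose measured when the call began; what a row does not reach only later rows make up. A row lasts 1/12 s, in which the tool goes at most 41.7 mm and 7.16 degrees, less where a joint would pass 70% of its speed; a pose out of reach is approached as far as the arm can. A call with a gripper value outside its range is refused whole. The fingers move at their own pace and stop on an object; FORCE is the grip in N (left out, the last holds). Time passes only in rows, so rows that repeat a pose let the fingers close. It gives the time, the measured TCP pose, the force and the opening at its end, in the units of the state.
- get_obs(): the state, without advancing time (a new reading comes with each control period).
- camera(name): name is "scene" or "top" or "wrist"; returns a dict with "img" (480x640x3 uint8, red, green, blue), "range_z" (480x640 float32, m along the optical axis (not along the pixel's ray), 0 where there is no reading), "fx", "fy", "cx", "cy" (pixels), "rvec" (rotation vector, rad) and "tvec" (3), from world to camera coordinates, as OpenCV has them. Camera axes: x right, y down, z forward; pixel columns grow to the right and rows downward; lengths in m; the calibration is good to about 2 mm. A picture is of the moment at which its call begins.
- hand_in(): hands the job in, once; it reports no verdict.
Trained networks look in the newest picture that a camera, given by its name, has taken for a name from the list of things; names that differ only in an ending like _2 or _b are one class to them, and where a whole thing is asked for, a point or a joint stands for the part that bears it (a point fixed in the world has none). Each returns a list of dicts, best first, with "conf" (0 to 1); they miss things now and then, are a little off and sometimes report something else, mostly with a low value. They report only what shows in the picture. A call takes as long as a camera call. They do not tell look-alikes from the thing itself.
- masks_of(thing, camera): "mask" (480x640 bool, what is visible of it) and "extent" ([left, top, right, bottom] in pixels, round what is visible of it).
The state is a dict: "time_s": time; "qpos": joint angles; "joint_vel": joint speeds; "tau": joint torques, N m; "ee_pos": TCP position; "eef_rot": TCP orientation; "force": force on the tool from outside, world axes, zero at the start; "moment": the same for the moment, N m; "grip_width": finger opening in m.
Only numpy, scipy, OpenCV 4.12 (cv2) and the standard library are available. Lean on these libraries where they do the work, as an engineer would, in place of code of your own. Each camera call takes 0.05 s, during which the arm holds its last target.

## Working session

There is one attempt and no reset: what is moved stays moved. The work goes in short steps, Python scripts to look and compute and a shell command to move; the robot and the scene stay as the last step left them, time stands still between calls to the robot, and variables do not carry over. Pictures are saved under pics/ and viewed, and the job is handed in when it is done.

```bash
ls; mkdir -p pics
cat > h.py <<'E'
import numpy as np, cv2
from station import get_obs, camera, hand_in, masks_of
def cam(n):
    c=camera(n); R,_=cv2.Rodrigues(np.array(c['rvec'],float)); c['R']=R; c['t']=np.array(c['tvec'],float).ravel(); return c
def cloud(c):
    v,u=np.mgrid[0:480,0:640]; z=c['range_z']
    P=np.stack([(u-c['cx'])/c['fx']*z,(v-c['cy'])/c['fy']*z,z],-1)
    W=(P-c['t'])@c['R']; W[z<=0]=np.nan
    return W
def save(c,name,crop=None,s=1):
    im=c['img'][:,:,::-1]
    if crop: a,b,d,e=crop; im=im[b:e,a:d]
    im=cv2.resize(im,None,fx=s,fy=s,interpolation=cv2.INTER_CUBIC)
    cv2.imwrite('pics/'+name,im)
E
python3 - <<'E'
from h import *
np.set_printoptions(precision=4,suppress=True)
for n in ['scene','top']:
    c=cam(n); save(c,n+'1.png'); W=cloud(c); np.savez('/tmp/'+n,W=W,img=c['img'])
    print(n,-c['R'].T@c['t'])
    for t in ['stand_top','lamp_handle','housing_left_centre','collar','wrench','spray']:
        try:
            for m in masks_of(t,n):
                P=W[m['mask']]; P=P[~np.isnan(P[:,0])]
                print(t,round(m['conf'],2),m['extent'],np.median(P,0),P.max(0),P.min(0))
        except Exception as e: print(t,e)
print(get_obs())
E
```

```text
pics
scene [ 1.1228 -0.5795  1.0126]
stand_top 0.94 [350.1, 314.1, 415.6, 361.0] [ 0.7067 -0.0433  0.0547] [0.736  0.0477 0.0641] [ 0.6306 -0.0696 -0.004 ]
lamp_handle 0.73 [348.6, 264.7, 410.3, 337.2] [ 0.673  -0.0242  0.1256] [0.7225 0.0302 0.192 ] [ 0.6081 -0.0568  0.0548]
housing_left_centre 0.88 [307.3, 176.7, 343.0, 224.0] [0.331  0.1423 0.0715] [0.3659 0.2644 0.0952] [ 0.1791  0.1066 -0.0081]
housing_left_centre 0.74 [356.5, 205.9, 403.4, 261.9] [0.4989 0.1604 0.0722] [0.5399 0.2156 0.0976] [0.4311 0.1398 0.001 ]
housing_left_centre 0.63 [351.4, 149.2, 394.6, 195.0] [0.3116 0.3207 0.0641] [0.3358 0.3971 0.0956] [ 0.2567  0.286  -0.0012]
housing_left_centre 0.16 [439.9, 177.6, 479.0, 244.1] [0.5901 0.3342 0.1079] [0.6104 0.386  0.1723] [ 0.55    0.321  -0.0033]
collar 0.76 [409.0, 190.9, 440.1, 216.2] [0.4516 0.3848 0.0112] [0.4935 0.446  0.0196] [ 0.3989  0.3419 -0.0061]
wrench 0.96 [147.6, 373.8, 205.9, 445.8] [ 0.5464 -0.4277  0.0057] [ 0.6218 -0.4074  0.0115] [ 0.4419 -0.4477 -0.0066]
spray 0.8 [441.3, 175.9, 477.9, 242.7] [0.5898 0.334  0.1084] [0.6104 0.4354 0.1723] [ 0.5
[... 875 characters left out ...]
0.3443 -0.0105]
wrench 0.96 [471.3, 209.9, 481.1, 276.6] [ 0.5365 -0.4258  0.0069] [ 0.6195 -0.408   0.0204] [ 0.4409 -0.4463 -0.0081]
spray 0.6 [164.1, 207.9, 196.7, 242.1] [0.5676 0.3436 0.1617] [0.6396 0.4165 0.1772] [ 0.5451  0.3246 -0.0027]
{'time_s': 0.7, 'qpos': array([-1.1786,  0.2999,  1.521 , -0.    ,  1.3207, -0.0666]), 'joint_vel': array([-0.0015, -0.    , -0.0006,  0.0002,  0.0003,  0.0001]), 'tau': array([  0.0024, -53.1567, -35.2877,   0.071 ,   0.0212,   0.    ]), 'ee_pos': array([ 0.2436, -0.4931,  0.2054]), 'eef_rot': array([-1.5708, -0.    , -2.6828]), 'force': array([ 0.538 , -0.3293, -0.6074]), 'moment': array([0.046 , 0.0101, 0.0253]), 'grip_width': 0.09397383433828495}
```

View pics/scene1.png

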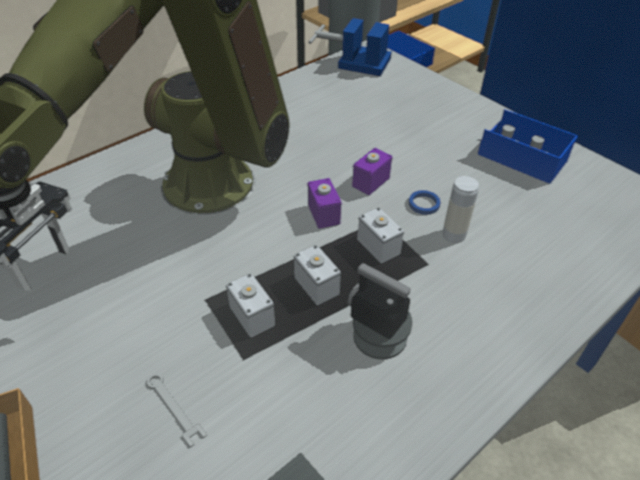

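View pics/top1.png

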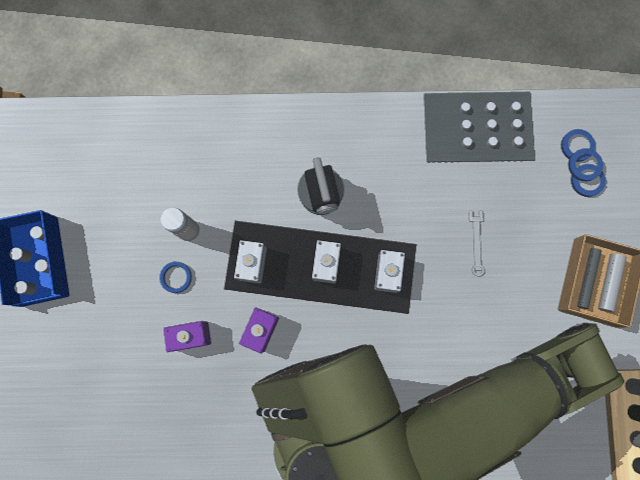

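Run:
```python
from h import *
np.set_printoptions(precision=4,suppress=True)
for n in ['scene','top']:
    d=np.load('/tmp/%s.npz'%n); W=d['W']; Z=W[...,2]; X=W[...,0];Y=W[...,1]
    print(n)
    m=((Z>0.076)&(Z<0.094)&(X>.35)&(X<.6)&(Y<.3)&(Y>-.25)).astype(np.uint8)
    k,l,s,_=cv2.connectedComponentsWithStats(m)
    for i in range(1,k):
        if s[i,4]<150: continue
        P=W[l==i]; f=P[:,2]<.089
        r=cv2.minAreaRect(P[:,:2].astype(np.float32)*1000)
        print('box',s[i],r,np.median(P[f,2]))
        q=P[(P[:,2]>.089)]; print('   plug',len(q),q.mean(0) if len(q) else 0)
    m=(Z>0.172)&(X>.52)&(X<.8)&(abs(Y)<.12)
    P=W[m]; r=cv2.minAreaRect(P[:,:2].astype(np.float32)*1000); print('handle',len(P),r,np.median(P,0),np.percentile(P[:,2],[50,90,99]))
    m=(Z>0.053)&(Z<.066)&(X>.52)&(X<.8)&(abs(Y)<.12)
    P=W[m]; c=cv2.minEnclosingCircle(P[:,:2].astype(np.float32)*1000); print('stand',len(P),c, np.median(P[:,2]))
    h=cv2.convexHull(P[:,:2].astype(np.float32)*1000)[:,0]
    m=(Z>0.110)&(Z<.140)&(X>.52)&(X<.8)&(abs(Y)<.12)
    P=W[m]; print('body',len(P),cv2.minAreaRect(P[:,:2].astype(np.float32)*1000),np.median(P[:,2]))
    print('mat z',np.nanmedian(Z[(abs(X-.45)<.02)&(abs(Y-.06)<.02)]), 'bench', np.nanmedian(Z[(abs(X-.6)<.03)&(abs(Y+.2)<.05)]))
```

```text
scene
box [358 208  47  34 783] ((485.31597900390625, 178.70867919921875), (63.992156982421875, 104.63604736328125), 82.61493682861328) 0.08184765476443755
   plug 72 [0.4846 0.1792 0.092 ]
box [294 245  47  40 933] ((480.31396484375, -19.625534057617188), (63.82278060913086, 104.30257415771484), 81.81563568115234) 0.08222799594225792
   plug 91 [ 0.4828 -0.0206  0.0924]
box [ 227  273   47   44 1077] ((454.1374816894531, -183.70346069335938), (63.02873992919922, 103.00985717773438), 81.8405990600586) 0.08238201356623512
   plug 94 [ 0.4546 -0.1839  0.0922]
handle 651 ((666.8008422851562, -11.53526496887207), (111.8799057006836, 23.820981979370117), 12.724750518798828) [ 0.6705 -0.0137  0.1868] [0.1868 0.1895 0.1908]
stand 893 ((626.3211669921875, -21.637361526489258), 111.47930145263672) 0.05826762289047592
body 1493 ((660.3729248046875, -13.216732025146484), (113.75495910644531, 74.702392578125), 13.316272735595703) 0.12558930054952513
mat z 0.0012499969886100506 bench -0.001496498189556877
top
box [234 240  30  42 861] ((481.75054931640625, 180.78128051757812), (63.12834548950195,
[... 204 characters left out ...]
108413696289) 0.08337170096957795
   plug 86 [ 0.4782 -0.0163  0.0909]
box [376 250  29  41 863] ((451.2279968261719, -181.72708129882812), (62.97661209106445, 100.69950866699219), 81.5746078491211) 0.08336287539837012
   plug 62 [ 0.4531 -0.1832  0.0912]
handle 370 ((664.1337280273438, -9.664478302001953), (111.69063568115234, 20.07982063293457), 12.810020446777344) [ 0.6624 -0.0099  0.1888] [0.1888 0.192  0.1949]
stand 444 ((671.3726806640625, -5.5514726638793945), 62.067256927490234) 0.059574311345867006
body 888 ((657.706787109375, -11.018611907958984), (113.67755126953125, 71.74201965332031), 12.636238098144531) 0.1264678486778192
mat z 0.002276036820369611 bench -0.00041679004778199147
```

I compared both pictures against the description.
- **Housings:** the silver ones are on the mat in the top view at (250,261), (326,261) and (391,270). The look-alikes are purple, at (184,337) and (259,330).
- **Other look-alikes:** a box of cylinders at (30,260) and the stacked rings at (583,160) are not part of the job.
- **Lantern:** it is on the stand at (321,188). The handle top measures z = 0.190, and 0.060 + 0.130 = 0.190, so that fits.

One close crop to check the choice, then I move.

```bash
python3 - <<'E'
from h import *
d=np.load('/tmp/top.npz'); save({'img':d['img']},'crop1.png',(150,140,430,360),2.8)
E
python3 -m jog '140 160 35 0 0 -4 0; 422 483 45 0 0 -13.5 0; 422 483 45 0 0 -13.5 0; 422 483 45 0 0 -13.5 0; 422 483 45 0 0 -13.5 0; 422 483 45 0 0 -13.5 0; 422 483 45 0 0 -13.5 0; 422 483 45 0 0 -13.5 0; 422 483 45 0 0 -13.5 0; 422 483 45 0 0 -13.5 0'
```

```text
time_s: 1.53
ee_pos: [0.5158, -0.1809, 0.2362]
eef_rot: [-1.571, 0.0, -2.918]
force: [-0.0, -0.6, -0.2]
grip_width: 0.0939
```

View pics/crop1.png

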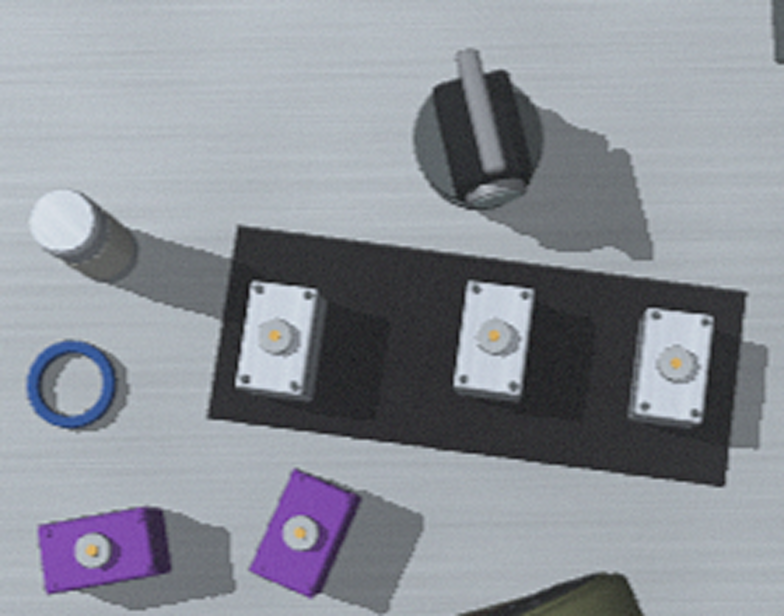

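The crop shows the lantern on the stand at about (480,140), its bar tilted about 13° with the lens toward the robot. The three silver housings are on the mat, and the purple pair stand off it.

```bash
python3 -m jog '150 170 5 0 0 0 0; 150 170 5 0 0 0 0; 150 170 5 0 0 0 0; 150 170 5 0 0 0 0; 150 170 5 0 0 0 0; 150 170 5 0 0 0 0; 150 170 5 0 0 0 0; 150 170 5 0 0 0 0; 150 170 5 0 0 0 0'
python3 - <<'E'
from h import *
c=cam('wrist'); save(c,'w1.png'); W=cloud(c); Z=W[...,2]
m=(Z>0.172)&(Z<.2)&(abs(W[...,0]-.666)<.08)&(abs(W[...,1]+.01)<.05); P=W[m]
print(len(P), cv2.minAreaRect(P[:,:2].astype(np.float32)*1000) if len(P) else 0, get_obs()['ee_pos'])
E
```

```text
time_s: 2.28
ee_pos: [0.6654, -0.0116, 0.2411]
eef_rot: [-1.57, -0.0, -2.919]
force: [0.1, -0.7, 0.2]
grip_width: 0.0937
4465 ((666.7029418945312, -11.175130844116211), (110.33560943603516, 19.95105743408203), 12.62789535522461) [ 0.66537223 -0.01190471  0.24137731]
```

View pics/w1.png

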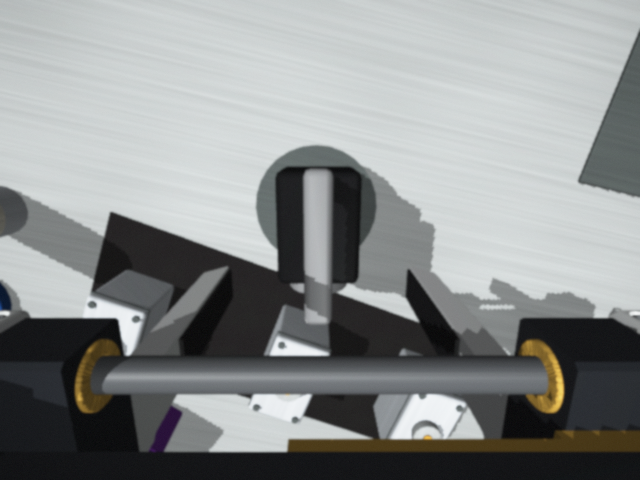

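The bar is centred between the fingers, from (318,170) to (318,320). Next I descend and grip it.

```bash
python3 -m jog '0 0 -40 0 0 0 0; 1 0 -70 0 0 0 0; 1 0 -79 0 0 0 0; 1 0 -79 0 0 0 0; 1 0 -79 0 0 0 1; 1 0 -79 0 0 0 1; 1 0 -79 0 0 0 1; 1 0 -79 0 0 0 1; 1 0 -79 0 0 0 1; 1 0 -79 0 0 0 1' 45; python3 -m jog '0 0 0 0 0 0 1; 0 0 0 0 0 0 1; 0 0 0 0 0 0 1;0 0 5 0 0 0 1; 0 0 15 0 0 0 1; 0 0 30 0 0 0 1;0 0 50 0 0 0 1;0 0 50 0 0 0 1'
```

```text
time_s: 3.17
ee_pos: [0.6665, -0.0119, 0.1629]
eef_rot: [-1.57, 0.001, -2.919]
force: [0.5, -0.4, 0.1]
grip_width: 0.0576
time_s: 3.83
ee_pos: [0.6675, -0.0119, 0.2173]
eef_rot: [-1.569, 0.006, -2.919]
force: [0.2, 0.3, -3.5]
grip_width: 0.0189
```

```bash
python3 -m jog '0 0 0 0 0 0 1; 0 0 0 0 0 0 1'
python3 - <<'E'
from h import *
o=get_obs(); print(o['force'],o['moment'],o['grip_width'])
c=cam('scene'); save(c,'s2.png',(260,180,480,380),3)
E
```

```text
time_s: 4.0
ee_pos: [0.6675, -0.0119, 0.2171]
eef_rot: [-1.569, 0.006, -2.919]
force: [0.8, 0.7, -4.0]
grip_width: 0.0186
[ 0.7574274   0.67670444 -4.04079113] [ 0.06953914  0.07046316 -0.02241019] 0.01860568336768346
```

View pics/s2.png

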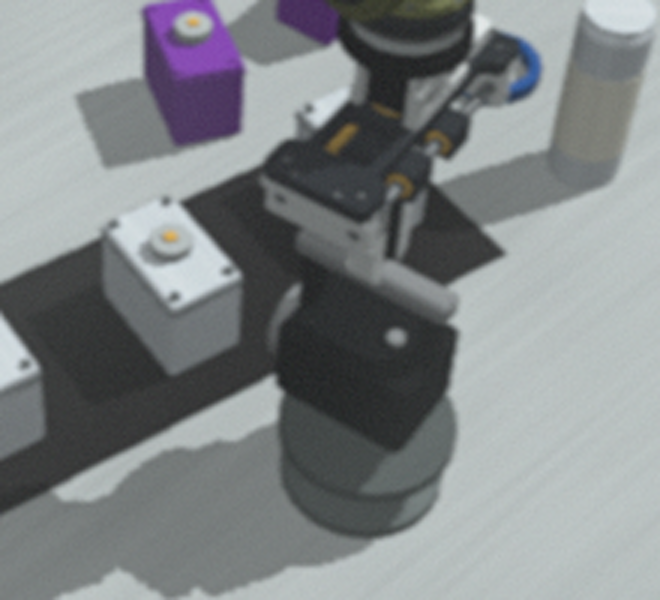

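Lifted, with the lantern hanging clear above the stand at about (365,370) in the crop. I carry it to the right (−y) of the stand.

```bash
python3 -m jog '0 -20 10 0 0 0 1; 0 -50 10 0 0 0 1; 0 -80 10 0 0 0 1; 0 -110 10 0 0 0 1; 0 -135 10 0 0 0 1; 0 -150 0 0 0 0 1; 0 -160 -20 0 0 0 1; 0 -160 -50 0 0 0 1; 0 -160 -75 0 0 0 1; 0 -160 -95 0 0 0 1'; python3 -m jog '0 0 -5 0 0 0 1; 0 0 -9 0 0 0 1; 0 0 -12 0 0 0 1; 0 0 -12 0 0 0 1; 0 0 -12 0 0 0 1'
python3 - <<'E'
from h import *
c=cam('scene'); save(c,'s3.png',(220,230,440,430),3)
W=cloud(c);Z=W[...,2]; m=(Z>.06)&(Z<.09)&(abs(W[...,1]+.17)<.08)&(abs(W[...,0]-.67)<.09)
E
```

```text
time_s: 4.88
ee_pos: [0.6666, -0.1711, 0.1196]
eef_rot: [-1.571, 0.004, -2.919]
force: [-3.4, 13.7, 60.8]
grip_width: 0.0193
time_s: 5.3
ee_pos: [0.6695, -0.1701, 0.1151]
eef_rot: [-1.567, 0.014, -2.918]
force: [-9.7, 8.8, 49.2]
grip_width: 0.0194
```

View pics/s3.png

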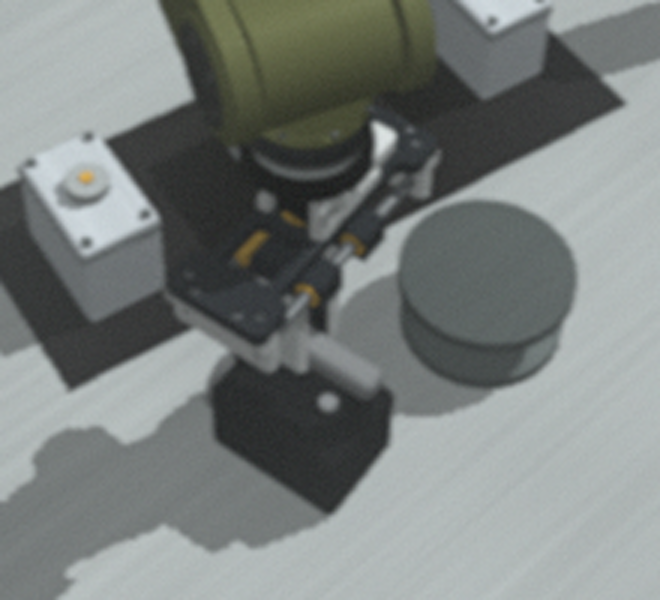

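It touched down about 13 mm earlier than expected, so the bar had slid in the pads and the fingers now press with 50 N. I ease up and check the tilt before releasing.

```bash
python3 -m jog '0 0 1 0 0 0 1; 0 0 2 0 0 0 1; -2 0 4 0 0 0 1; -2 0 5 0 0 0 1; -2 0 5 0 0 0 1'
python3 - <<'E'
from h import *
np.set_printoptions(precision=4,suppress=True)
print(get_obs()['moment'])
for n in ['top','scene']:
    c=cam(n); W=cloud(c); Z=W[...,2]
    m=(Z>.09)&(Z<.16)&(abs(W[...,1]+.17)<.08)&(abs(W[...,0]-.67)<.09); P=W[m]
    m2=(Z>.04)&(Z<.085)&(abs(W[...,1]+.17)<.07)&(abs(W[...,0]-.67)<.09); Q=W[m2]
    a=np.deg2rad(12.8)
    for S,l in ((P,'bar'),(Q,'body')):
        s=(S[:,0]-.667)*np.cos(a)+(S[:,1]+.17)*np.sin(a)
        for lo in range(-70,70,14):
            k=(s*1000>lo)&(s*1000<lo+14)
            if k.sum()>4: print(n,l,lo,k.sum(),np.percentile(S[k,2],[50,90]))
E
```

```text
time_s: 5.77
ee_pos: [0.667, -0.17, 0.1189]
eef_rot: [-1.568, 0.013, -2.918]
force: [0.2, -0.8, -4.9]
grip_width: 0.0195
[-0.0292 -0.0187  0.0369]
scene bar -14 49 [0.139  0.1507]
scene bar 0 220 [0.1348 0.1545]
scene bar 14 87 [0.1309 0.1334]
scene bar 28 103 [0.13   0.1334]
scene bar 42 131 [0.1266 0.1326]
scene body -70 57 [0.0605 0.0663]
scene body -56 98 [0.0685 0.0728]
scene body -42 149 [0.0692 0.0722]
scene body -28 188 [0.0696 0.0723]
scene body -14 214 [0.0695 0.0724]
scene body 0 214 [0.0697 0.072 ]
scene body 14 212 [0.0695 0.0731]
scene body 28 191 [0.0692 0.0727]
scene body 42 254 [0.0636 0.0733]
```

The body top is flat at z ≈ 0.069, so the lantern is level and about 1 mm clear of the bench. I lower it 2 mm and release.

```bash
python3 -m jog '0 0 -1 0 0 0 1; 0 0 -2 0 0 0 1; 0 0 -2 0 0 0 0.85; 0 0 -2 0 0 0 0.6; 0 0 -2 0 0 0 0; 0 0 -2 0 0 0 0; 0 0 -2 0 0 0 0; 0 0 -2 0 0 0 0; 0 0 20 0 0 0 0;0 0 55 0 0 0 0'
python3 -m jog '0 0 30 0 0 0 0;0 0 65 0 0 0 0; 0 0 65 0 0 0 0'
python3 - <<'E'
from h import *
c=cam('scene'); save(c,'s4.png',(220,230,440,430),3)
W=cloud(c); Z=W[...,2]
m=(Z>.05)&(Z<.085)&(abs(W[...,1]+.17)<.07)&(abs(W[...,0]-.67)<.09); Q=W[m]; A=np.c_[Q[:,:2],np.ones(len(Q))]; Q=Q[abs(Q[:,2]-np.median(Q[:,2]))<.004]
A=np.c_[Q[:,:2],np.ones(len(Q))]; print(np.linalg.lstsq(A,Q[:,2],rcond=None)[0],Q.mean(0))
E
```

```text
time_s: 6.7
ee_pos: [0.6658, -0.1697, 0.1711]
eef_rot: [-1.571, 0.007, -2.918]
force: [0.3, -0.2, -0.1]
grip_width: 0.0628
time_s: 6.95
ee_pos: [0.6674, -0.1701, 0.2442]
eef_rot: [-1.565, 0.017, -2.918]
force: [-0.3, -1.0, 1.4]
grip_width: 0.0828
[-0.00195605  0.00961651  0.06917397] [ 0.66803291 -0.18016785  0.06613469]
```

View pics/s4.png

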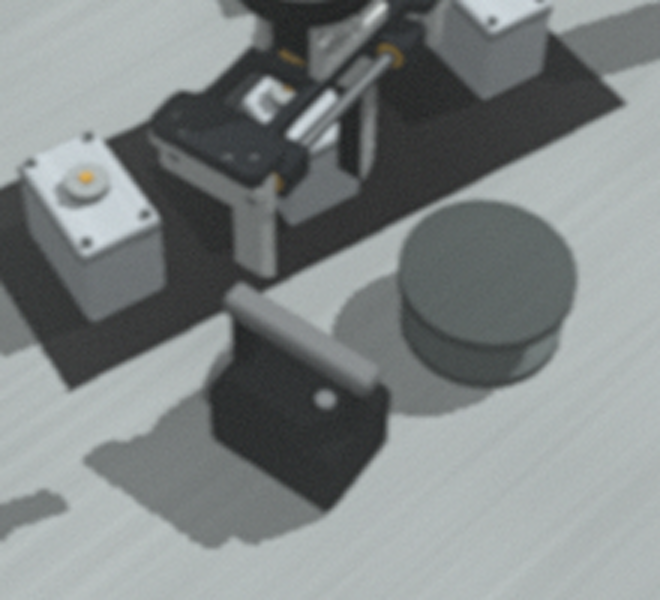

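The lantern stands upright on the bench, with its bar running (235,295) to (370,380) in the crop, and the stand is empty. Next I measure the stand and work out the way to the left housing.

```bash
cat >> h.py <<'E'
from scipy.spatial.transform import Rotation as Ro
def go(x,y,z,yaw):
    o=get_obs(); p=np.array(o['ee_pos']); r=Ro.from_euler('xyz',o['eef_rot'])
    d=Ro.from_euler('xyz',[-90,0,yaw],degrees=True)
    print('shift',np.round((np.array([x,y,z])-p)*1000,1),'rot',np.round(np.rad2deg((d*r.inv()).as_rotvec()),2))
E
python3 - <<'E'
from h import *
go(.4835,.1795,.20,-188.4)
for n in ['scene','top']:
    c=cam(n); W=cloud(c); Z=W[...,2]
    m=(abs(Z-.06)<.007)&(np.hypot(W[...,0]-.672,W[...,1]+.006)<.08); P=W[m]
    print(n,len(P),cv2.minEnclosingCircle(P[:,:2].astype(np.float32)*1000),P.mean(0))
E
python3 -m jog '-20 38 0 0 0 -3 0; -184 350 -40 -0.3 -1 -21.2 0; -184 350 -40 -0.3 -1 -21.2 0;-184 350 -40 -0.3 -1 -21.2 0;-184 350 -40 -0.3 -1 -21.2 0;-184 350 -40 -0.3 -1 -21.2 0;-184 350 -40 -0.3 -1 -21.2 0;-184 350 -40 -0.3 -1 -21.2 0;-184 350 -40 -0.3 -1 -21.2 0;-184 350 -40 -0.3 -1 -21.2 0'
```

```text
shift [-183.4  349.5  -40.5] rot [  0.19   0.79 -21.19]
scene 2334 ((673.98583984375, -6.184495449066162), 63.8795280456543) [ 0.6758616  -0.00876965  0.05833398]
top 1623 ((671.57763671875, -5.52772855758667), 62.40809631347656) [ 0.67115277 -0.00547439  0.05953191]
time_s: 7.93
ee_pos: [0.4789, 0.183, 0.1939]
eef_rot: [-1.564, 0.022, 2.997]
force: [0.2, 0.2, 0.2]
grip_width: 0.0938
```

```bash
python3 -m jog '0 0 0 0 0 0 0'
python3 - <<'E'
from h import *
go(.4835,.1795,.13,-188.4)
c=cam('wrist'); save(c,'w2.png'); W=cloud(c); Z=W[...,2]
m=(Z>.076)&(Z<.1)&(abs(W[...,0]-.483)<.09)&(abs(W[...,1]-.179)<.07); P=W[m]
print(len(P),cv2.minAreaRect(P[:,:2].astype(np.float32)*1000))
E
```

```text
time_s: 8.02
ee_pos: [0.4766, 0.1857, 0.1923]
eef_rot: [-1.563, 0.019, 3.0]
force: [0.2, 0.1, 0.5]
grip_width: 0.0939
shift [  6.9  -6.2 -62.3] rot [ 0.58  1.02 -0.3 ]
8536 ((483.4471435546875, 179.60818481445312), (62.42269515991211, 99.86620330810547), 81.78057861328125)
```

View pics/w2.png

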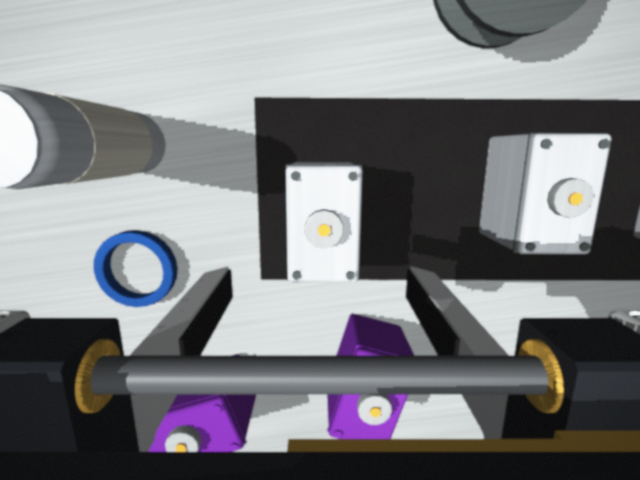

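The left housing is at (324,222) in the wrist picture and measures (0.4834, 0.1796), 100 × 62 mm. I centre and level over it, then descend and grip.

```bash
python3 -m jog '7 -6 -30 0.6 1 -0.3 0; 7 -6 -62 0.6 1 -0.3 0; 7 -6 -62 0.6 1 -0.3 0; 7 -6 -62 0.6 1 -0.3 0; 7 -6 -62 0.6 1 -0.3 0'
python3 - <<'E'
from h import *
go(.4835,.1795,.033,-188.4)
E
```

```text
time_s: 8.48
ee_pos: [0.4849, 0.1781, 0.1315]
eef_rot: [-1.571, 0.001, 2.994]
force: [0.4, 0.3, -0.3]
grip_width: 0.0939
shift [ -1.4   1.4 -98.5] rot [-0.    0.06  0.06]
```

```bash
python3 -m jog '-1 1 -30 0 0 0 0; -1 1 -60 0 0 0 0; -1 1 -85 0 0 0 0; -1 1 -95 0 0 0 0; -1 1 -98 0 0 0 0; -1 1 -98 0 0 0 0; -1 1 -98 0 0 0 1; -1 1 -98 0 0 0 1; -1 1 -98 0 0 0 1; -1 1 -98 0 0 0 1' 60; python3 -m jog '0 0 0 0 0 0 1; 0 0 0 0 0 0 1; 0 0 0 0 0 0 1; 0 0 0 0 0 0 1; 0 0 0 0 0 0 1; 0 0 0 0 0 0 1';  python3 - <<'E'
from h import *
go(.4835,.1795,.033,-188.4)
E
```

```text
time_s: 9.32
ee_pos: [0.4843, 0.1792, 0.0343]
eef_rot: [-1.572, 0.002, 2.994]
force: [0.5, -0.8, -0.1]
grip_width: 0.0707
time_s: 9.82
ee_pos: [0.4845, 0.1793, 0.0349]
eef_rot: [-1.572, 0.003, 2.994]
force: [-1.3, 0.7, 6.0]
grip_width: 0.0618
shift [-1.   0.2 -1.9] rot [-0.03  0.17  0.05]
```

```bash
python3 -m jog '0 0 8 0 0 0 1; 0 0 25 0 0 0 1; 0 0 50 0 0 0 1; 0 0 75 0 0 0 1; 0 0 85 0 0 0 1; 0 0 85 0 0 0 1; 0 0 85 0 0 0 1; 0 0 85 0 0 0 1';  python3 - <<'E'
from h import *
go(.4835,.1795,.118,-188.4); o=get_obs(); print(o['force'],o['moment'],o['grip_width'])
E
```

```text
time_s: 10.48
ee_pos: [0.4838, 0.1791, 0.1183]
eef_rot: [-1.571, 0.001, 2.994]
force: [-0.6, 0.6, -4.3]
grip_width: 0.0619
shift [-0.3  0.4 -0.3] rot [0.   0.03 0.05]
[-0.56086936  0.62940508 -4.25187019] [0.02166582 0.02615219 0.06143247] 0.061889378730206175
```

```bash
cat > rd.py <<'E'
from h import *
np.set_printoptions(precision=3,suppress=True)
o=get_obs(); a=np.deg2rad(-8.4); M=np.array(o['moment']); R=Ro.from_euler('xyz',o['eef_rot'])*Ro.from_euler('xyz',[-90,0,-188.4],degrees=True).inv()
print('moment',M,'about housing y',-np.sin(a)*M[0]+np.cos(a)*M[1],'force',o['force'],'tilt deg',np.rad2deg(R.as_rotvec()))
E
python3 -m jog '-40 6 0 0 0 0 1; -40 6 0 0 0 0 1; 0 0 0 0 0 0 1; 40 -6 0 0 0 0 1; 40 -6 0 0 0 0 1; 40 -6 0 0 0 0 1; 40 -6 0 0 0 0 1; 40 -6 0 0 0 0 1; 40 -6 0 0 0 0 1; 40 -6 0 0 0 0 1'; python3 rd.py; python3 -m jog '-40 6 0 0 0 0 1; -80 12 0 0 0 0 1; -80 12 0 0 0 0 1; -80 12 0 0 0 0 1; -80 12 0 0 0 0 1; -80 12 0 0 0 0 1; -80 12 0 0 0 0 1; -80 12 0 0 0 0 1;-80 12 0 0 0 0 1'; python3 rd.py
```

```text
time_s: 11.32
ee_pos: [0.5233, 0.1733, 0.1184]
eef_rot: [-1.571, 0.001, 2.995]
force: [-0.5, -0.6, -5.4]
grip_width: 0.0615
moment [0.046 0.012 0.001] about housing y 0.01882657031070783 force [-0.504 -0.553 -5.446] tilt deg [-0.003 -0.033 -0.022]
time_s: 12.07
ee_pos: [0.4436, 0.1851, 0.1182]
eef_rot: [-1.571, 0.0, 2.994]
force: [-0.2, -0.3, -4.7]
grip_width: 0.0618
moment [ 0.038  0.067 -0.037] about housing y 0.07173872405148983 force [-0.208 -0.251 -4.67 ] tilt deg [-0.009 -0.024 -0.044]
```

A difference of 0.05 N m is ambiguous and close to the noise. I repeat the shake, averaging several readings at rest.

```bash
cat > rd.py <<'E'
from h import *
np.set_printoptions(precision=3,suppress=True)
a=np.deg2rad(-8.4); L=[];F=[]
for i in range(10):
    o=get_obs(); M=np.array(o['moment']); L.append(M);F.append(o['force']); 
    if i<9: camera('wrist')
L=np.array(L); y=-np.sin(a)*L[:,0]+np.cos(a)*L[:,1]
R=Ro.from_euler('xyz',o['eef_rot'])*Ro.from_euler('xyz',[-90,0,-188.4],degrees=True).inv()
print('My mean %.4f sd %.4f'%(y.mean(),y.std()),'M',L.mean(0),'F',np.mean(F,0),'tilt',np.rad2deg(R.as_rotvec()),'t',o['time_s'])
E
python3 rd.py; python3 -m jog '40 -6 0 0 0 0 1; 80 -12 0 0 0 0 1; 80 -12 0 0 0 0 1; 80 -12 0 0 0 0 1; 80 -12 0 0 0 0 1; 80 -12 0 0 0 0 1'; python3 rd.py;  python3 -m jog '-40 6 0 0 0 0 1; -80 12 0 0 0 0 1; -80 12 0 0 0 0 1; -80 12 0 0 0 0 1; -80 12 0 0 0 0 1; -80 12 0 0 0 0 1'; python3 rd.py
```

```text
My mean 0.0344 sd 0.0259 M [0.044 0.028 0.016] F [ 0.043  0.034 -4.986] tilt [-0.003 -0.038 -0.019] t 12.5167
time_s: 13.02
ee_pos: [0.5226, 0.1735, 0.1184]
eef_rot: [-1.571, 0.0, 2.995]
force: [0.0, -0.6, -4.3]
grip_width: 0.0617
My mean 0.0068 sd 0.0166 M [0.03  0.002 0.01 ] F [-0.32  -0.227 -5.214] tilt [-0.001 -0.046 -0.013] t 13.4667
time_s: 13.97
ee_pos: [0.4441, 0.1853, 0.1188]
eef_rot: [-1.571, 0.002, 2.994]
force: [0.8, -0.3, -5.8]
grip_width: 0.0617
My mean 0.0240 sd 0.0215 M [0.047 0.017 0.021] F [ 0.089  0.122 -5.06 ] tilt [-0.002 -0.04  -0.02 ] t 14.4167
```

With averaging the difference is about 0.02 N m, so the left housing is silent. I set it back.

```bash
python3 -m jog '15 -2 0 0 0 0 1; 30 -4 0 0 0 0 1; 40 -6 -15 0 0 0 1; 40 -6 -40 0 0 0 1; 40 -6 -60 0 0 0 1; 40 -6 -75 0 0 0 1; 40 -6 -80 0 0 0 1; 40 -6 -80 0 0 0 1'; python3 -m jog '0 0 -2 0 0 0 1; 0 0 -4 0 0 0 1; 0 0 -4 0 0 0 1'
```

```text
time_s: 15.08
ee_pos: [0.4828, 0.1791, 0.0375]
eef_rot: [-1.57, -0.001, 2.995]
force: [0.4, -0.7, -5.7]
grip_width: 0.0615
time_s: 15.33
ee_pos: [0.4834, 0.1794, 0.0349]
eef_rot: [-1.571, 0.001, 2.995]
force: [-4.4, -0.9, 3.8]
grip_width: 0.0615
```

```bash
python3 -m jog '0 0 0 0 0 0 0.25; 0 0 0 0 0 0 0.1; 0 0 0 0 0 0 0; 0 0 0 0 0 0 0; 0 0 0 0 0 0 0; 0 0 20 0 0 0 0; 0 0 60 0 0 0 0; 0 0 100 0 0 0 0; 0 0 110 0 0 0 0'
python3 - <<'E'
from h import *
go(.480,-.0185,.145,-188.4)
c=cam('scene'); save(c,'s5.png',(200,120,480,360),2.5)
W=cloud(c); Z=W[...,2]
m=(Z>0.076)&(Z<0.1)&(abs(W[...,0]-.4835)<.08)&(abs(W[...,1]-.18)<.06);P=W[m];print(len(P),cv2.minAreaRect(P[:,:2].astype(np.float32)*1000))
E
```

```text
time_s: 16.08
ee_pos: [0.4853, 0.1799, 0.1507]
eef_rot: [-1.574, 0.007, 2.995]
force: [0.5, 0.5, 0.7]
grip_width: 0.0937
shift [  -5.3 -198.4   -5.7] rot [-0.11  0.45  0.01]
801 ((483.51220703125, 179.22750854492188), (66.22822570800781, 103.04922485351562), 82.8338623046875)
```

View pics/s5.png

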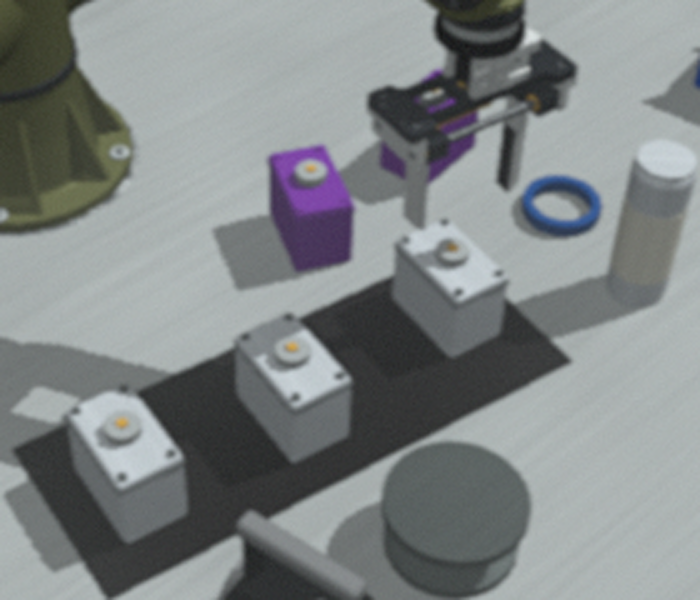

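The left housing is back upright where it stood, at (450,290) in the crop. On to the middle one.

```bash
python3 -m jog '-5 -40 0 0 0.4 0 0; -5 -80 0 0 0.4 0 0; -5 -120 0 0 0.4 0 0; -5 -160 0 0 0.4 0 0; -5 -185 0 0 0.4 0 0; -5 -198 -4 0 0.4 0 0; -5 -198 -6 0 0.4 0 0; -5 -198 -6 0 0.4 0 0; -5 -198 -6 0 0.4 0 0'
python3 - <<'E'
from h import *
c=cam('wrist'); W=cloud(c); Z=W[...,2]
m=(Z>.076)&(Z<.1)&(abs(W[...,0]-.48)<.09)&(abs(W[...,1]+.018)<.07); P=W[m]
print(len(P),cv2.minAreaRect(P[:,:2].astype(np.float32)*1000))
go(.480,-.0185,.033,-188.4)
E
```

```text
time_s: 16.88
ee_pos: [0.4802, -0.0173, 0.1436]
eef_rot: [-1.573, -0.0, 2.995]
force: [0.1, -0.0, -0.4]
grip_width: 0.0942
11740 ((480.6336975097656, -19.715187072753906), (62.148895263671875, 99.26190948486328), 81.64708709716797)
shift [  -0.3   -1.4 -110.8] rot [-0.13  0.03 -0.05]
```

```bash
python3 -m jog '0 -2 -30 0 0 0 0; 0 -2 -65 0 0 0 0; 0 -2 -95 0 0 0 0; 0 -2 -106 0 0 0 0; 0 -2 -109 0 0 0 0; 0 -2 -109 0 0 0 0; 0 -2 -109 0 0 0 1; 0 -2 -109 0 0 0 1; 0 -2 -109 0 0 0 1; 0 -2 -109 0 0 0 1' 60; python3 -m jog '0 0 0 0 0 0 1; 0 0 0 0 0 0 1; 0 0 0 0 0 0 1; 0 0 0 0 0 0 1; 0 0 0 0 0 0 1; 0 0 0 0 0 0 1'; python3 -m jog '0 0 8 0 0 0 1; 0 0 25 0 0 0 1; 0 0 50 0 0 0 1; 0 0 75 0 0 0 1; 0 0 85 0 0 0 1; 0 0 85 0 0 0 1; 0 0 85 0 0 0 1'
python3 - <<'E'
from h import *
go(.480,-.0195,.119,-188.4)
E
```

```text
time_s: 17.77
ee_pos: [0.4808, -0.0192, 0.0358]
eef_rot: [-1.573, 0.002, 2.996]
force: [0.2, 0.0, 0.3]
grip_width: 0.0706
time_s: 18.27
ee_pos: [0.481, -0.0192, 0.0363]
eef_rot: [-1.573, 0.003, 2.996]
force: [-1.7, 1.3, 6.6]
grip_width: 0.0615
time_s: 18.85
ee_pos: [0.4808, -0.0192, 0.1207]
eef_rot: [-1.573, 0.002, 2.996]
force: [-0.7, 0.6, -4.6]
grip_width: 0.0618
shift [-0.8 -0.3 -1.7] rot [-0.11  0.15 -0.04]
```

```bash
python3 -m jog '-40 6 0 0 0 0 1; -40 6 0 0 0 0 1; 0 0 0 0 0 0 1; 40 -6 0 0 0 0 1; 40 -6 0 0 0 0 1; 40 -6 0 0 0 0 1; 40 -6 0 0 0 0 1; 40 -6 0 0 0 0 1'; python3 rd.py;  python3 -m jog '-40 6 0 0 0 0 1; -80 12 0 0 0 0 1; -80 12 0 0 0 0 1; -80 12 0 0 0 0 1; -80 12 0 0 0 0 1; -80 12 0 0 0 0 1'; python3 rd.py;python3 -m jog '40 -6 0 0 0 0 1; 80 -12 0 0 0 0 1; 80 -12 0 0 0 0 1; 80 -12 0 0 0 0 1; 80 -12 0 0 0 0 1; 80 -12 0 0 0 0 1'; python3 rd.py
```

```text
time_s: 19.52
ee_pos: [0.5197, -0.025, 0.1199]
eef_rot: [-1.573, 0.001, 2.996]
force: [-0.4, -0.0, -3.3]
grip_width: 0.0618
My mean 0.0091 sd 0.0211 M [ 0.033  0.004 -0.011] F [-0.031 -0.2   -3.968] tilt [ 0.109 -0.167  0.046] t 19.9667
time_s: 20.47
ee_pos: [0.4418, -0.0133, 0.1213]
eef_rot: [-1.573, 0.004, 2.996]
force: [-0.2, -0.1, -3.5]
grip_width: 0.0614
My mean 0.0137 sd 0.0253 M [0.039 0.008 0.016] F [ 0.003  0.206 -4.295] tilt [ 0.11  -0.159  0.046] t 20.9167
time_s: 21.42
ee_pos: [0.5201, -0.025, 0.1209]
eef_rot: [-1.573, 0.002, 2.996]
force: [-0.5, -0.4, -4.0]
grip_width: 0.0619
My mean 0.0431 sd 0.0318 M [0.047 0.037 0.001] F [ 0.047 -0.452 -3.899] tilt [ 0.107 -0.169  0.049] t 21.8667
```

The middle housing is silent too, at 0.01 to 0.03 N m with no consistent sign. I set it back.

```bash
python3 -m jog '-15 2 0 0 0 0 1; -30 4 0 0 0 0 1; -40 6 -15 0 0 0 1; -40 6 -40 0 0 0 1; -40 6 -60 0 0 0 1; -40 6 -75 0 0 0 1; -40 6 -80 0 0 0 1; -40 6 -80 0 0 0 1'; python3 -m jog '0 0 -2 0 0 0 1; 0 0 -4 0 0 0 1; 0 0 -4 0 0 0 1'
```

```text
time_s: 22.53
ee_pos: [0.4802, -0.0191, 0.0401]
eef_rot: [-1.573, 0.001, 2.996]
force: [-0.3, -0.5, -3.5]
grip_width: 0.0615
time_s: 22.78
ee_pos: [0.4805, -0.0191, 0.0365]
eef_rot: [-1.573, 0.002, 2.996]
force: [0.2, 0.3, -4.3]
grip_width: 0.0617
```

```bash
python3 -m jog '0 0 -0.5 0 0 0 1; 0 0 -1 0 0 0 1; 0 0 -1 0 0 0 0.25; 0 0 -1 0 0 0 0.1; 0 0 -1 0 0 0 0; 0 0 -1 0 0 0 0; 0 0 0 0 0 0 0; 0 0 20 0 0 0 0; 0 0 60 0 0 0 0; 0 0 100 0 0 0 0'
python3 - <<'E'
from h import *
go(.4535,-.1832,.145,-188.4)
c=cam('scene'); save(c,'s6.png',(200,120,480,360),2.5)
W=cloud(c); Z=W[...,2]
m=(Z>0.076)&(Z<0.1)&(abs(W[...,0]-.481)<.08)&(abs(W[...,1]+.02)<.06);P=W[m];print(len(P),cv2.minAreaRect(P[:,:2].astype(np.float32)*1000))
E
```

```text
time_s: 23.62
ee_pos: [0.4796, -0.0191, 0.1371]
eef_rot: [-1.573, -0.001, 2.996]
force: [-0.1, -0.8, 0.4]
grip_width: 0.0941
shift [ -26.1 -164.1    7.9] rot [-0.13 -0.05 -0.04]
952 ((480.8860778808594, -20.470352172851562), (64.82180786132812, 102.45308685302734), 82.25184631347656)
```

View pics/s6.png

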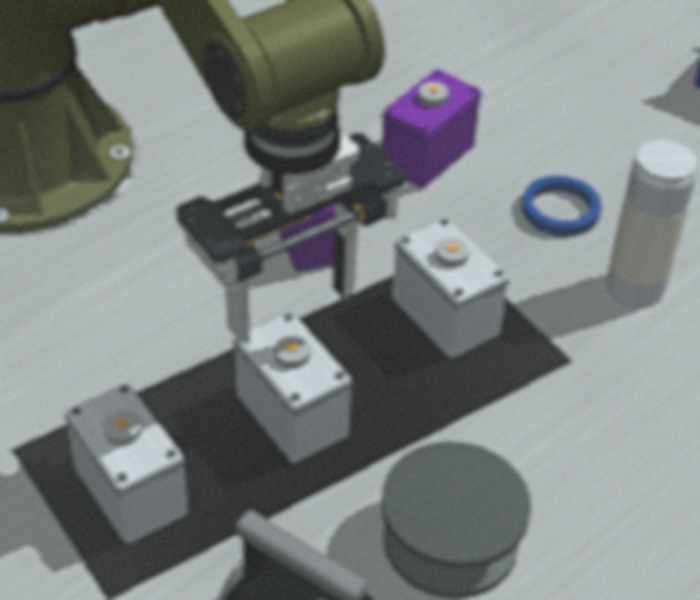

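The middle housing is upright in its place at (292,385). On to the right one.

```bash
python3 -m jog '-5 -35 8 0 0 0 0; -12 -75 8 0 0 0 0; -18 -110 8 0 0 0 0; -23 -140 8 0 0 0 0; -26 -158 8 0 0 0 0; -26 -164 8 0 0 0 0; -26 -164 8 0 0 0 0; -26 -164 8 0 0 0 0'
python3 - <<'E'
from h import *
c=cam('wrist'); W=cloud(c); Z=W[...,2]
m=(Z>.076)&(Z<.1)&(abs(W[...,0]-.453)<.09)&(abs(W[...,1]+.183)<.07); P=W[m]
print(len(P),cv2.minAreaRect(P[:,:2].astype(np.float32)*1000))
go(.4535,-.1835,.033,-188.4)
E
```

```text
time_s: 24.33
ee_pos: [0.4572, -0.1828, 0.1533]
eef_rot: [-1.574, 0.01, 2.996]
force: [-0.0, 0.5, -0.3]
grip_width: 0.0938
10851 ((452.8525390625, -183.76597595214844), (62.20680618286133, 100.31526947021484), 81.6791763305664)
shift [  -3.8   -1.1 -120.3] rot [-0.07  0.61 -0.09]
```

```bash
python3 -m jog '-4 -1 -30 0 0.6 0 0; -4 -1 -65 0 0.6 0 0; -4 -1 -100 0 0.6 0 0; -4 -1 -115 0 0.6 0 0; -4 -1 -119 0 0.6 0 0; -4 -1 -119 0 0.6 0 0; -4 -1 -119 0 0.6 0 1; -4 -1 -119 0 0.6 0 1; -4 -1 -119 0 0.6 0 1; -4 -1 -119 0 0.6 0 1' 60; python3 -m jog '0 0 0 0 0 0 1; 0 0 0 0 0 0 1; 0 0 0 0 0 0 1; 0 0 0 0 0 0 1; 0 0 0 0 0 0 1; 0 0 0 0 0 0 1'; python3 -m jog '0 0 8 0 0 0 1; 0 0 25 0 0 0 1; 0 0 50 0 0 0 1; 0 0 75 0 0 0 1; 0 0 85 0 0 0 1; 0 0 85 0 0 0 1; 0 0 85 0 0 0 1'
python3 - <<'E'
from h import *
go(.453,-.1835,.119,-188.4)
E
```

```text
time_s: 25.22
ee_pos: [0.4537, -0.1836, 0.0352]
eef_rot: [-1.571, 0.002, 2.997]
force: [0.5, -0.5, 0.3]
grip_width: 0.0707
time_s: 25.72
ee_pos: [0.454, -0.1837, 0.0359]
eef_rot: [-1.571, 0.003, 2.997]
force: [-2.2, 1.4, 7.2]
grip_width: 0.0618
time_s: 26.3
ee_pos: [0.4538, -0.1836, 0.1203]
eef_rot: [-1.571, 0.002, 2.997]
force: [-0.2, 0.4, -3.8]
grip_width: 0.0621
shift [-0.8  0.1 -1.3] rot [-0.01  0.13 -0.09]
```

```bash
python3 -m jog '-40 6 0 0 0 0 1; -40 6 0 0 0 0 1; 0 0 0 0 0 0 1; 40 -6 0 0 0 0 1; 40 -6 0 0 0 0 1; 40 -6 0 0 0 0 1; 40 -6 0 0 0 0 1; 40 -6 0 0 0 0 1'; python3 rd.py;  python3 -m jog '-40 6 0 0 0 0 1; -80 12 0 0 0 0 1; -80 12 0 0 0 0 1; -80 12 0 0 0 0 1; -80 12 0 0 0 0 1; -80 12 0 0 0 0 1'; python3 rd.py;python3 -m jog '40 -6 0 0 0 0 1; 80 -12 0 0 0 0 1; 80 -12 0 0 0 0 1; 80 -12 0 0 0 0 1; 80 -12 0 0 0 0 1; 80 -12 0 0 0 0 1'; python3 rd.py
```

```text
time_s: 26.97
ee_pos: [0.4926, -0.1893, 0.1195]
eef_rot: [-1.572, 0.0, 2.996]
force: [0.0, -0.2, -3.9]
grip_width: 0.062
My mean 0.0756 sd 0.0354 M [ 0.046  0.07  -0.016] F [ 0.069 -0.091 -3.694] tilt [ 0.007 -0.144  0.088] t 27.4167
time_s: 27.92
ee_pos: [0.4147, -0.178, 0.1208]
eef_rot: [-1.571, 0.004, 2.997]
force: [-1.0, -0.2, -4.2]
grip_width: 0.0616
My mean -0.0272 sd 0.0283 M [ 0.036 -0.033  0.002] F [-0.097 -0.009 -3.796] tilt [ 0.01  -0.137  0.092] t 28.3667
time_s: 28.87
ee_pos: [0.493, -0.1895, 0.1204]
eef_rot: [-1.571, 0.002, 2.996]
force: [-0.5, -0.1, -4.3]
grip_width: 0.0618
My mean 0.0570 sd 0.0240 M [ 0.044  0.051 -0.003] F [-0.052 -0.132 -3.896] tilt [ 0.004 -0.146  0.088] t 29.3167
```

The right housing rattles: +0.076, −0.027 and +0.057 N m after +x, −x and +x stops, a swing of about 0.09. I raise it, move left clear of the lantern, then ahead over the stand.

```bash
python3 -m jog '0 0 20 0 0 0 1; 0 5 45 0 0 0 1; 0 20 65 0 0 0 1; 0 45 73 0 0 0 1; 0 75 73 0 0 0 1; 0 105 73 0 0 0 1; 5 135 73 0 0 0 1; 15 160 73 0 0 0 1; 35 178 73 0 0 0 1; 60 184 73 0 0 0 1';  python3 - <<'E'
from h import *
go(.674,-.006,.192,-188.4)
E
```

```text
time_s: 30.15
ee_pos: [0.5538, -0.003, 0.194]
eef_rot: [-1.572, 0.003, 2.999]
force: [-0.0, 7.0, -3.6]
grip_width: 0.0618
shift [120.2  -3.   -2. ] rot [-0.03  0.18 -0.2 ]
```

```bash
python3 -m jog '20 -3 -2 0 0.2 0 1; 45 -3 -2 0 0.2 0 1; 70 -3 -2 0 0.2 0 1; 90 -3 -2 0 0.2 0 1; 107 -3 -2 0 0.2 0 1; 116 -3 -2 0 0.2 0 1; 120 -3 -2 0 0.2 0 1; 120 -3 -2 0 0.2 0 1; 120 -3 -2 0 0.2 0 1; 120 -3 -2 0 0.2 0 1';  python3 - <<'E'
from h import *
go(.674,-.006,.192,-188.4)
for n in ['scene','top']:
    c=cam(n); save(c,n+'9.png'); W=cloud(c)
    if n=='scene':
        Z=W[...,2]
        m=(abs(Z-.24)<.012)&(abs(W[...,0]-.672)<.07)&(abs(W[...,1]+.006)<.05); P=W[m]; print(len(P),P.mean(0),cv2.minAreaRect(P[:,:2].astype(np.float32)*1000))
E
```

```text
time_s: 30.98
ee_pos: [0.6734, -0.006, 0.1922]
eef_rot: [-1.571, -0.001, 2.999]
force: [0.1, 0.4, -4.2]
grip_width: 0.062
shift [ 0.6 -0.  -0.2] rot [-0.03 -0.03 -0.2 ]
1058 [ 0.69393512 -0.01090509  0.23914862] ((688.2422485351562, -5.7998046875), (82.90753936767578, 86.02528381347656), 12.00253677368164)
```

View pics/scene9.png

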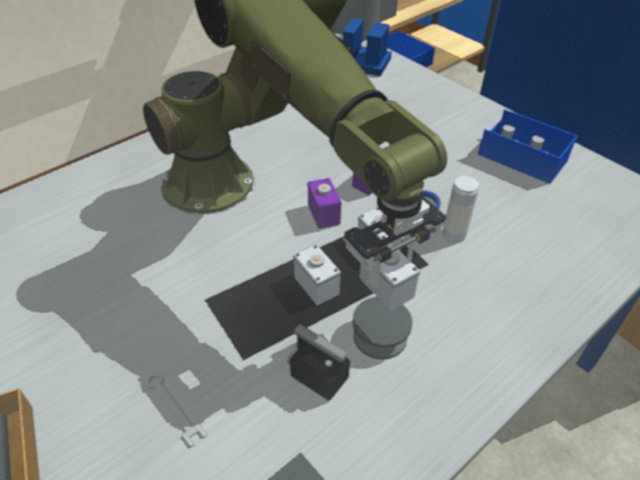

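View pics/top9.png

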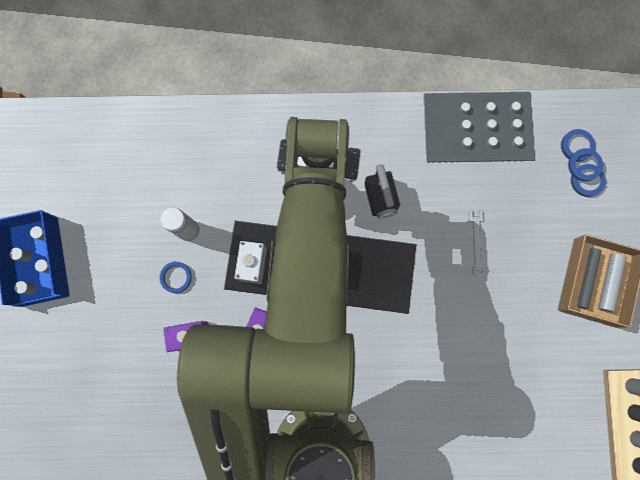

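The scene view shows the housing held upright at (393,280) above the empty stand at (382,328), with the lantern standing at (320,365). I let it settle, check the underside height once, and hand in.

```bash
python3 -m jog '0 0 0 0 0 0 1; 0 0 0 0 0 0 1; 0 0 0 0 0 0 1; 0 0 0 0 0 0 1; 0 0 0 0 0 0 1; 0 0 0 0 0 0 1'
python3 - <<'E'
from h import *
c=cam('scene'); W=cloud(c); Z=W[...,2]
m=(Z>.1)&(Z<.26)&(W[...,0]>.6)&(W[...,0]<.76)&(abs(W[...,1]+.006)<.06); P=W[m]
print('z range',np.percentile(P[:,2],[1,5]),'x max',np.percentile(P[:,0],99))
top=P[(abs(P[:,2]-.239)<.006)&(P[:,0]>.68)]; A=np.c_[top[:,:2],np.ones(len(top))]; print('slope',np.linalg.lstsq(A,top[:,2],rcond=None)[0])
o=get_obs(); print(o['ee_pos'],o['joint_vel'].max(),o['grip_width'],o['time_s'])
hand_in()
E
```

```text
time_s: 31.58
ee_pos: [0.6735, -0.006, 0.1924]
eef_rot: [-1.571, -0.0, 2.999]
force: [-0.1, -0.1, -3.8]
grip_width: 0.0618
z range [0.162248   0.16710638] x max 0.7252847959445329
slope [-0.03102459  0.01600802  0.26019823]
[ 0.67347189 -0.00594883  0.19236408] 0.002215795294797587 0.06157254475211064 31.6333
the job is handed in; nothing more can be done
```

I finished the job and handed it in at 31.6 s. The right housing is the one that rattles, and the gripper is holding it over the empty stand.

- **Lantern:** I lifted it off the stand by its handle and set it upright on the bench, at the stand's right (−y). The bar slid about 13 mm in the pads on the lift, so it touched down early. The wrist force reached about 61 N for a moment, under the 120 N limit. I eased it off and released it level. The pictures after that show it upright.
- **Shaking, left to right:** These are the differences in averaged moment at rest between a stop after +x and one after −x. The readings were noisy, with a spread of 0.02 to 0.035 N m.

| Housing | Difference (N m) | Result |
|---|---|---|
| Left | about 0.02 | silent, set back upright where it stood |
| Middle | 0.005 and 0.03 (opposite signs) | silent, set back upright where it stood |
| Right | about 0.10 and 0.08 | rattles |

- **Left housing, first try:** Single readings gave 0.05 N m, which was ambiguous. I repeated the shake with averaging.
- **Final hold:** The tool is at rest and level, at (0.673, −0.006); I measured the stand's centre at about (0.673, −0.006). The housing's underside is about 10 cm above the stand top (z ≈ 0.16). A fit to the part of its top that shows gave a slope of 1 to 2 degrees, which is rough. The tool itself reads level to within 0.1 degrees.

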